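# Scan the green-taped craft kit

### The job

Check out the green-taped craft kit: pick up the scanner from its charging pad and hold it upright, window down, about 4 cm above the middle of the barcode label on the green-taped box, its long side lined up with the label's long side, still for at least a second. Do not scan the blue-taped box, and do not touch either box with the scanner or shift it. Then set the scanner (do not drop it) back upright in the middle of its pad and let go.

Things in the scene. Friction and masses are not known exactly. Their poses are not given: they have to be found in the camera images.
- scanner: upright hand scanner on the pad, 140 mm tall, 0.22 kg. Origin: centre of its underside, the reading window; z up the handle, x along the window's long side. Grey head, orange band, 64 (x) by 40 (y) mm, to 38 mm up; black collar 46 by 34 to 52; black handle 36 (x) by 30 (y) from 52 to 140. Grip the handle from above across its 30 mm (y), 100 to 125 mm up. Reads as well turned half round.
- green_box: cardboard kit box to scan, 120 (x) by 90 (y) by 60 mm tall, 0.5 kg, loose on the table, green tape bands across both ends. Origin: centre of its underside; x along its long side, z up. White label, 70 (x) by 46 (y) mm, black bars side by side along x, in the middle of its top, 60 mm above the origin.
- blue_box: box not to scan: like the green-taped one, 120 (x) by 90 (y) mm, but 45 mm tall, with blue tape bands; same kind of label in the middle of its top, 45 mm above the origin (centre of its underside). The two boxes and a grey egg tray (120 by 85 by 44 mm, no label) change places.
- pad: flat charging pad fixed to the table, 110 mm (x) by 100 mm (y), 5 mm thick, blue with a black middle. Origin: centre of its underside; its top is 5 mm above; z up.
Mind the look-alikes: they are no part of the job. What is shaped like the scanner but turquoise is not meant. What is shaped like the green_box but turquoise is not meant.

How it is judged:
On the way:
1. scanner held still (under 30 mm/s) over the green box's label for 1 s: window within 15 mm sideways of its centre, 20 to 70 mm above, upright to 10 degrees, long sides parallel to 12 (horizontal distance between scanner and green_box below 0.015 m and z of scanner in the frame of green_box between 0.08 and 0.13 m and angle between scanner's own z axis and vertical below 0.175 rad and angle between the x axis of scanner and the x axis of green_box, either way round below 0.21 rad and linear speed of scanner below 0.03 m/s and angular speed of scanner below 0.3 rad/s), for 1 s.
At the end, for the whole second after the job is handed in: The scanner stands upright (within 5 degrees), at rest and released on the pad, its centre within 25 mm of the pad's centre; both boxes are within 15 mm of where they started (horizontal distance between scanner and pad below 0.025 m and z of scanner in the frame of pad between 0.002 and 0.01 m and angle between scanner's own z axis and vertical below 0.09 rad and linear speed of scanner below 0.02 m/s and contact force between the fingers and scanner below 0.2 N and distance of each of green_box, blue_box from where it was at the start of the episode below 0.015 m); the robot touches nothing.
It fails at once if blue box's label scanned: window slower than 30 mm/s, within 30 mm sideways of its centre and under 90 mm above it (horizontal distance between scanner and blue_box below 0.03 m and z of scanner in the frame of blue_box below 0.135 m and linear speed of scanner below 0.03 m/s).
It fails at once if the scanner touches the green-taped or the blue-taped box (more than 1 N) (contact force between scanner and green_box above 1 N or contact force between scanner and blue_box above 1 N).
It fails at once if the scanner is dropped: not held by the fingers while its window is more than 40 mm above the table (height (world z) of scanner above 0.04 m and contact force between the fingers and scanner below 0.1 N).
It also fails if it takes over 54 s, if anything falls off the work surface, if the arm or the gripper's body presses on something with over 40 N, if the wrist force passes 120 N, or if a joint passes its speed limit or range.

### The arm

A 6-joint arm with a two-finger parallel gripper is mounted at the origin on the work surface. World frame = base frame: x ahead of the robot, y to its left, z up, the work surface at z = 0. Lengths are in m, angles in rad, forces in N, time in s.
With the tool pointing down it reaches from about 0.3 to 0.875 m from the base axis. Payload 4.2 kg.
Tool frame: the origin (TCP) lies midway between the tips of the shut fingers; the grasp point (between the pads) lies 19 mm behind it (robot.grasp_offset is the distance from the TCP to the grasp point, in m); z points along the fingers, y is the direction in which the jaws open and shut (so a half turn about z gives the same grasp; the last joint's range is limited). The gripper opens to 85 mm and grips with 20 to 120 N. Pads are 22 mm wide; open, the fingers measure 114 mm over their backs; the gripper's body (76 mm by 85 mm) begins 54 mm behind the grasp point. The pads swing forward as they close: fully open they stand 13 mm farther back than shut.
Start: joints at [1.111, 0.32, 1.565, -0, 1.257, -0.02], TCP at [0.245, 0.52, 0.231] pointing down, gripper open.
Joint ranges: [-3.11, 3.11], [-0.84, 2.01], [0.21, 2.61], [-1.34, 4.49], [0.05, 2.63], [-2.56, 2.56]. Speed limits (rad/s): [2.57, 2.57, 3.14, 3.14, 3.14, 3.14].

### API

Orientations are given as a rotation vector (axis times angle).
In Python, from workcell import robot, read_camera gives the robot as it stands.
- The arm moves only by the shell command python3 -m handwheel 'ROWS' [OPENING] [FORCE]. ROWS is JSON, a list of rows, each a list of 6 numbers: the shift along the tool's x, y, z in m, then the turn, a rotation vector about the tool's x, y, z in rad. In form: [[x, y, z, ax, ay, az], ...]. A call has 1 to 10 rows; each row is the pose to reach, as a shift and turn from the pose commanded when the call began, along the tool's axes at that moment; what a row does not reach only later rows make up. A row lasts 1/8 s, in which the tool goes at most 62.5 mm and 10.7 degrees, less where a joint would pass 70% of its speed; a pose out of reach is approached as far as the arm can. A call with a gripper value outside its range is refused whole. OPENING is the finger opening in m, from 0 to 0.0854, set as the call begins (- or left out, the last holds). The fingers move at their own pace and stop on an object; FORCE is the grip in N (left out, the last holds). Time passes only in rows, so rows that repeat a pose let the fingers close. It gives the time, the measured TCP pose, the force and the opening at its end, in the units of the state.
- robot.read_state(): the state, without advancing time (a new reading comes with each control period).
- read_camera(name): name is "side" or "top" or "wrist"; returns a dict with "image" (400x640x3 uint8, red, green, blue), "range_z" (400x640 float32, m along the optical axis (not along the pixel's ray), 0 where there is no reading), "K" (3x3 intrinsics, pixels), "k1" (the pictures are not rectified: a ray, as slopes to the right and down, at radius r is drawn at 1 + k1 r^2 times it, then the intrinsics apply), "view" (4x4, takes a point from world to camera coordinates). Camera axes: x right, y up, looking along -z (the intrinsics and any distortion apply to the point x, -y, -z); pixel columns grow to the right and rows downward; lengths in m; the calibration is good to about 2 mm. A picture is of the moment at which its call begins.
- robot.close_job(): hands the job in, once; it reports no verdict.
The state is a dict: "time": time; "qpos": joint angles; "joint_vel": joint speeds; "joint_torque": joint torques, N m; "position": TCP position; "tool_rot": TCP orientation; "ft_force": force on the tool from outside, world axes, zero at the start; "wrist_torque": the same for the moment, N m; "opening": finger opening in m.
Only numpy, scipy, OpenCV 4.12 (cv2) and the standard library are available. Lean on these libraries where they do the work, as an engineer would, in place of code of your own. Each camera call takes 0.05 s, during which the arm holds its last target.

## Working session

There is one attempt and no reset: what is moved stays moved. The work goes in short steps, Python scripts to look and compute and a shell command to move; the robot and the scene stay as the last step left them, time stands still between calls to the robot, and variables do not carry over. Pictures are saved under pics/ and viewed, and the job is handed in when it is done.

```bash
mkdir -p pics; ls; python3 - <<'E'
from workcell import robot, read_camera
import cv2,pickle
d={}
for n in("top","side","wrist"):
    c=read_camera(n);d[n]=c
    cv2.imwrite(f"pics/{n}0.png",c["image"][:,:,::-1])
    print(n,c["K"].tolist(),c["k1"],c["view"].round(3).tolist())
pickle.dump(d,open("c0.pkl","wb"))
s=robot.read_state();print({k:s[k] for k in("time","position","tool_rot","ft_force","opening")},robot.grasp_offset)
E
```

```text
pics
top [[426.62881454034795, 0.0, 319.9374605140487], [0.0, 426.62881454034795, 197.51984367901343], [0.0, 0.0, 1.0]] -0.05320884550891747 [[-0.003, -0.999, -0.038, 0.011], [0.983, -0.01, 0.186, -0.483], [-0.186, -0.036, 0.982, -0.71], [0.0, 0.0, 0.0, 1.0]]
side [[373.78855230941826, 0.0, 318.87124734616015], [0.0, 373.78855230941826, 199.44464925794932], [0.0, 0.0, 1.0]] -0.02655067435539084 [[0.907, -0.419, 0.025, -0.451], [0.213, 0.51, 0.833, -0.126], [-0.362, -0.751, 0.553, -0.635], [0.0, 0.0, 0.0, 1.0]]
wrist [[359.557277155725, 0.0, 320.3233945196705], [0.0, 359.557277155725, 200.4052211794424], [0.0, 0.0, 1.0]] -0.05150427326327119 [[0.426, 0.905, -0.002, -0.574], [-0.869, 0.409, -0.277, 0.037], [-0.25, 0.12, 0.961, -0.38], [0.0, 0.0, 0.0, 1.0]]
{'time': 0.15, 'position': array([0.24464335, 0.51998032, 0.23066559]), 'tool_rot': array([-6.85191281e-01, -3.06560318e+00,  2.07307090e-03]), 'ft_force': array([-0.43011148, -0.06137163, -0.22543393]), 'opening': 0.08555283104523452} 0.0187
```

View pics/top0.png

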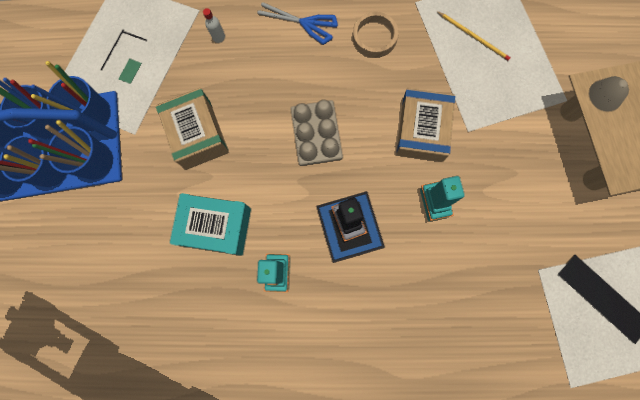

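View pics/side0.png

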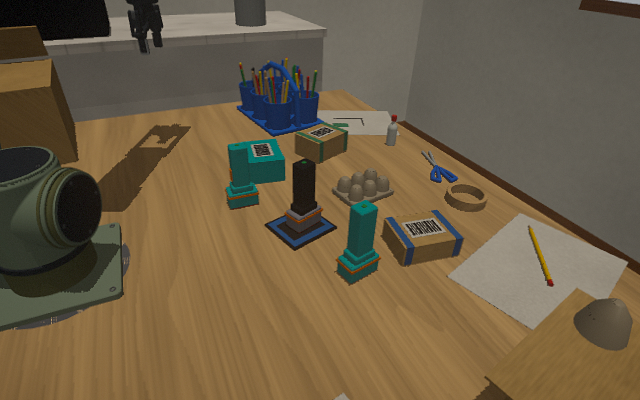

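View pics/wrist0.png

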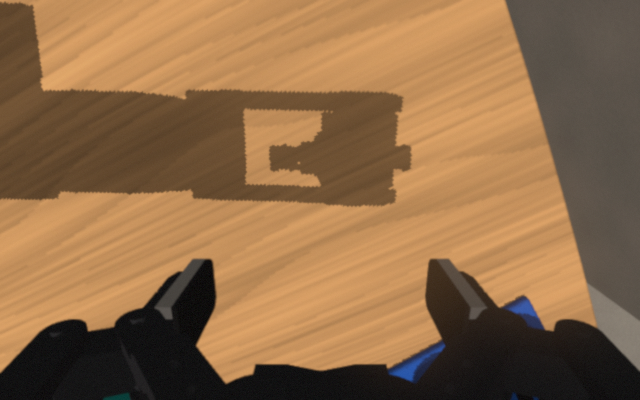

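The top view shows these candidates:
- **Scanner:** the black/grey one on the blue pad at (350,220). The turquoise ones at (273,272) and (442,198) are look-alikes.
- **Box:** the cardboard one with green tape at (190,128). The turquoise box at (210,224) is a look-alike, and the blue-taped box is at (427,124).

I'll confirm with a crop and then measure.

```bash
cat > h.py <<'E'
import numpy as np, cv2
def rays(c,uv):
    uv=np.asarray(uv,float).reshape(-1,2);K=c["K"]
    d=np.stack([(uv[:,0]-K[0,2])/K[0,0],(uv[:,1]-K[1,2])/K[1,1]],1)
    p=d.copy()
    for _ in range(20): p=d/(1+c["k1"]*(p**2).sum(1,keepdims=True))
    V=c["view"];R=V[:3,:3];o=-R.T@V[:3,3]
    w=np.c_[p[:,0],-p[:,1],-np.ones(len(p))]@R
    return o,w
def plane(c,uv,z):
    o,w=rays(c,uv);return o+w*((z-o[2])/w[:,2])[:,None]
def tri(a,ua,b,ub):
    o1,w1=rays(a,ua);o2,w2=rays(b,ub);w1=w1[0];w2=w2[0]
    s=np.linalg.lstsq(np.c_[w1,-w2],o2-o1,rcond=None)[0]
    p,q=o1+s[0]*w1,o2+s[1]*w2
    return (p+q)/2,np.linalg.norm(p-q)
def proj(c,P):
    P=np.asarray(P,float).reshape(-1,3);q=P@c["view"][:3,:3].T+c["view"][:3,3]
    s=np.c_[q[:,0],-q[:,1]]/-q[:,2:]
    s=s*(1+c["k1"]*(s**2).sum(1,keepdims=True))
    return s*[c["K"][0,0],c["K"][1,1]]+c["K"][:2,2]
def depthpts(c):
    v,u=np.mgrid[0:400,0:640];uv=np.stack([u.ravel(),v.ravel()],1)
    o,w=rays(c,uv)
    return (o+w*c["range_z"].reshape(-1,1)).reshape(400,640,3)
E
python3 - <<'E'
import pickle,cv2,numpy as np
from h import *
d=pickle.load(open("c0.pkl","rb"))
t=d["top"]["image"][:,:,::-1];s=d["side"]["image"][:,:,::-1]
z=lambda im,x,y,w,h,f:cv2.resize(im[y:y+h,x:x+w],None,fx=f,fy=f,interpolation=cv2.INTER_CUBIC)
a=z(t,310,185,80,80,3.5);b=z(t,150,85,80,80,3.5);
e=z(s,255,150,80,100,2.8);f=z(s,285,110,80,100,2.8)
A=np.hstack([a,b]);B=np.hstack([e,f])
B=cv2.copyMakeBorder(B,0,0,0,A.shape[1]-B.shape[1],cv2.BORDER_CONSTANT)
cv2.imwrite("pics/crop.png",np.vstack([A,B]))
P=depthpts(d["top"])
for n,(u,v) in dict(handle=(350,211),green=(190,124),blue=(428,120),table=(300,330)).items(): print(n,P[v,u].round(4))
E
```

```text
handle [ 0.4428 -0.0409  0.1429]
green [0.6199 0.2463 0.0576]
blue [ 0.6255 -0.1897  0.0433]
table [ 0.2502  0.0468 -0.0041]
```

View pics/crop.png

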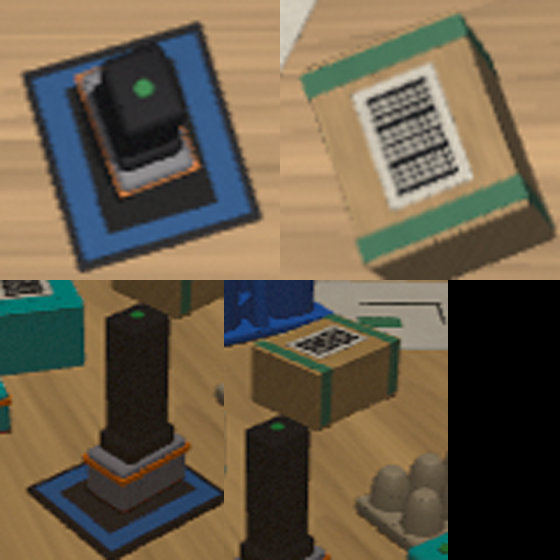

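The crop confirms both: a black-handled grey scanner with an orange band on the pad, and a cardboard box with green tape. Next I'll measure them from the two views.

```bash
python3 - <<'E'
import pickle
from h import *
d=pickle.load(open("c0.pkl","rb"));T,S=d["top"],d["side"]
def hsv(c):return cv2.cvtColor(c["image"],cv2.COLOR_RGB2HSV)
def cut(m,box):
    x0,y0,x1,y1=box;o=np.zeros(m.shape,np.uint8);o[y0:y1,x0:x1]=m[y0:y1,x0:x1]*255
    cs=cv2.findContours(o,cv2.RETR_EXTERNAL,cv2.CHAIN_APPROX_NONE)[0]
    return max(cs,key=cv2.contourArea)
cen=lambda k:(lambda m:np.array([m["m10"]/m["m00"],m["m01"]/m["m00"]]))(cv2.moments(k))
def rect(c,k,z):
    p=plane(c,k.reshape(-1,2),z)[:,:2]
    (cx,cy),(w,h),_=r=cv2.minAreaRect((p*1000).astype(np.float32))
    b=cv2.boxPoints(r);e=[b[1]-b[0],b[2]-b[1]];l=max(e,key=np.linalg.norm)
    return np.round([cx,cy],1),np.round([w,h],1),round(np.degrees(np.arctan2(l[1],l[0]))%180,1)
def dot(c,box):
    h=hsv(c);return cen(cut((h[...,0]>40)&(h[...,0]<80)&(h[...,1]>90)&(h[...,2]>60),box))
a,b=dot(T,(330,190,372,235)),dot(S,(285,150,325,180));print("dot",a,b,tri(T,a,S,b))
def lab(c,box):
    h=hsv(c);m=(((h[...,1]<60)&(h[...,2]>110))*1).astype(np.uint8)
    m=cv2.morphologyEx(m,cv2.MORPH_CLOSE,np.ones((7,7)));return cut(m,box)
for n,bt,bs,z in(("green",(168,98,210,148),(300,122,345,145),.06),("blue",(408,96,448,145),(395,215,448,240),.045)):
    k,q=lab(T,bt),lab(S,bs)
    print(n,cen(k),cen(q),tri(T,cen(k),S,cen(q)))
    print("  rect top",rect(T,k,z),"side",rect(S,q,z))
# pad
for n,c,bx in(("top",T,(312,185,390,268)),("side",S,(255,195,345,255))):
    h=hsv(c);m=((h[...,0]>100)&(h[...,0]<125)&(h[...,1]>100)).astype(np.uint8)
    k=cut(m,bx);hull=cv2.convexHull(k);print("pad",n,rect(c,hull,.005))
# orange
for n,c,bx in(("top",T,(325,195,375,245)),("side",S,(275,195,335,240))):
    h=hsv(c);m=(h[...,0]>3)&(h[...,0]<18)&(h[...,1]>150)&(h[...,2]>80)
    k=cut(m.astype(np.uint8),bx);ys,xs=np.nonzero(m[bx[1]:bx[3],bx[0]:bx[2]]);
    pts=np.c_[xs+bx[0],ys+bx[1]];print("orange",n,len(pts))
# handle top from depth, head from depth
for n,c in d.items():
    if n=="wrist":continue
    P=depthpts(c);near=np.hypot(P[...,0]-.44,P[...,1]+.04)<.06
    for lo,hi in((.13,.15),(.03,.044)):
        m=near&(P[...,2]>lo)&(P[...,2]<hi);p=P[m]
        r=cv2.minAreaRect((p[:,:2]*1000).astype(np.float32));print(n,lo,len(p),np.round(r[0],1),np.round(r[1],1),round(r[2],1),p[:,2].mean().round(4))
E
```

```text
dot [350.53125 209.84375] [304.         161.55555556] (array([ 0.44408048, -0.04163189,  0.14624264]), np.float64(0.0001604061832209881))
green [187.31384368 123.61382359] [325.16107383 129.18941089] (array([0.62240255, 0.24643689, 0.06717441]), np.float64(0.010654067940425784))
  rect top (array([620.2, 250.6]), array([69.9, 45.8]), np.float32(22.2)) side (array([645.4, 273.4]), array([131.7,  71.3]), np.float32(19.1))
blue [427.82440847 119.01079286] [422.81839309 227.31573705] (array([ 0.62489446, -0.18810606,  0.04480803]), np.float64(0.004012609471966449))
  rect top (array([ 625.4, -188.9]), array([71.9, 95.2]), np.float32(177.4)) side (array([ 623.1, -187.6]), array([45.3, 69.3]), np.float32(171.5))
pad top (array([436.2, -44.7]), array([100.7,  91.3]), np.float32(16.1))
pad side (array([435.5, -43.4]), array([100.6,  91.4]), np.float32(16.0))
orange top 33
orange side 113
top 0.13 470 [444.3 -41.1] [36.1 30. ] 20.7 0.1428
top 0.03 263 [444.5 -41. ] [66.1 42. ] 20.3 0.0396
side 0.13 280 [442.6 -41.8] [36.6 30.6] 20.1 0.1404
side 0.03 293 [443.8 -42.2] [68.3 42.3] 18.7 0.0383
```

Scanner at (0.444, -0.0415) with yaw 20.4° and its top at about 0.144. Pad centre at (0.436, -0.044), yaw 16°. Label at (0.620, 0.2506), yaw 22.2°.

The green label mask in the side view merged with the white paper behind it, so I'll check that label's height separately. First I'll work out the approach.

```bash
cat > delta.py <<'E'
import sys,numpy as np
from scipy.spatial.transform import Rotation as R
from workcell import robot
s=robot.read_state();p=np.array(s["position"]);r=R.from_rotvec(s["tool_rot"])
x,y,z,yaw=map(float,sys.argv[1:5]);a=np.radians(yaw)
t=R.from_matrix(np.array([[np.cos(a),np.sin(a),0],[np.sin(a),-np.cos(a),0],[0,0,-1]]))
print("t",round(s["time"],2),"pos",p.round(4),"shift",(r.inv().apply(np.array([x,y,z])-p)).round(4),"turn",(r.inv()*t).as_rotvec().round(4),"q",np.round(s["qpos"],2),"F",np.round(s["ft_force"],1),"open",round(s["opening"],4))
E
python3 delta.py .444 -.0415 .231 20.4
python3 - <<'E'
import pickle
from h import *
d=pickle.load(open("c0.pkl","rb"));S=d["side"];T=d["top"]
# green box top corners and label: side crop
im=S["image"][110:150,290:355,::-1];cv2.imwrite("pics/gs.png",cv2.resize(im,None,fx=10,fy=10,interpolation=cv2.INTER_NEAREST))
P=depthpts(S);
m=(np.abs(P[...,0]-.62)<.02)&(np.abs(P[...,1]-.25)<.02);print("side z over label",np.median(P[m][:,2]));Q=depthpts(T)
m=(np.abs(Q[...,0]-.62)<.02)&(np.abs(Q[...,1]-.25)<.02);print("top z over label",np.median(Q[m][:,2]))
print(proj(S,[.6202,.2506,.06]))
E
```

```text
t 0.15 pos [0.2446 0.52   0.2307] shift [-4.194e-01 -4.232e-01  2.000e-04] turn [-7.0000e-04  1.6000e-03  2.3458e+00] q [ 1.11  0.32  1.57  0.    1.26 -0.02] F [-0.4 -0.1 -0.2] open 0.0856
side z over label 0.06014755052160903
top z over label 0.05919187555857547
[[321.75761782 131.61885751]]
```

View pics/gs.png

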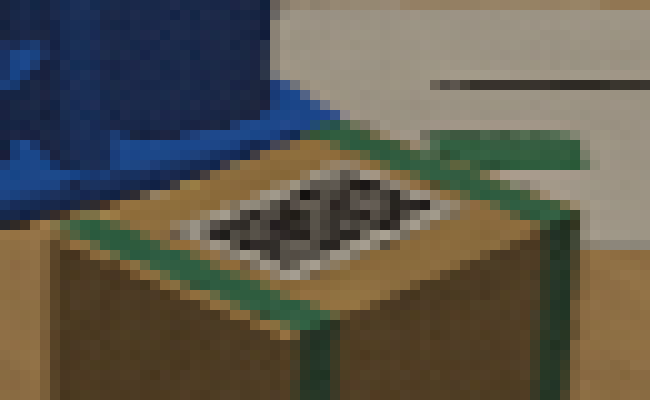

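In the side-view enlargement the label's centre is at about (322,132). My top-view measurement projects to (321.8,131.6) at z = 0.06, so the two agree. Moving to above the scanner.

```bash
python3 -m handwheel '[[-0.042,-0.042,0,0,0,0.18],[-0.084,-0.085,0,0,0,0.36],[-0.126,-0.127,0,0,0,0.54],[-0.168,-0.169,0,0,0,0.72],[-0.21,-0.212,0,0,0,0.9],[-0.252,-0.254,0,0,0,1.08],[-0.294,-0.296,0,0,0,1.26],[-0.336,-0.339,0,0,0,1.44],[-0.378,-0.381,0,0,0,1.62],[-0.4194,-0.4232,0,0,0,1.8]]' 0.085 40; python3 delta.py .444 -.0415 .231 20.4
```

```text
time: 1.4
position: [0.4444, -0.0431, 0.2313]
tool_rot: [-2.832, -1.36, -0.001]
ft_force: [1.1, 0.3, -0.6]
opening: 0.0851
t 1.4 pos [ 0.4444 -0.0431  0.2313] shift [ 0.001  -0.0013  0.0003] turn [ 0.     -0.0006  0.5394] q [-0.12  0.12  1.84  0.    1.19  0.55] F [ 1.1  0.3 -0.6] open 0.0851
```

```bash
python3 -m handwheel '[[0,0,0,0,0,0.18],[0,0,0,0,0,0.36],[0,0,0,0,0,0.54],[0,0,0,0,0,0.54]]'; python3 delta.py .444 -.0415 .094 20.4; python3 - <<'E'
from workcell import read_camera
import cv2,pickle
d={n:read_camera(n) for n in("wrist","side")};pickle.dump(d,open("c1.pkl","wb"))
for n in d: cv2.imwrite(f"pics/{n}1.png",d[n]["image"][:,:,::-1])
E
```

```text
time: 1.9
position: [0.4439, -0.0413, 0.2311]
tool_rot: [-3.09, -0.568, 0.001]
ft_force: [-0.7, 0.2, 0.6]
opening: 0.0849
t 1.9 pos [ 0.4439 -0.0413  0.2311] shift [0.     0.0003 0.1371] turn [-0.0003  0.0004  0.0077] q [-0.12  0.12  1.84  0.    1.19  1.09] F [-0.7  0.2  0.6] open 0.0849
```

View pics/wrist1.png

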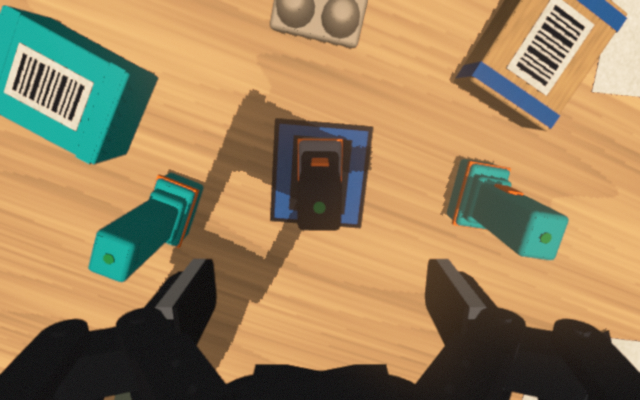

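View pics/side1.png

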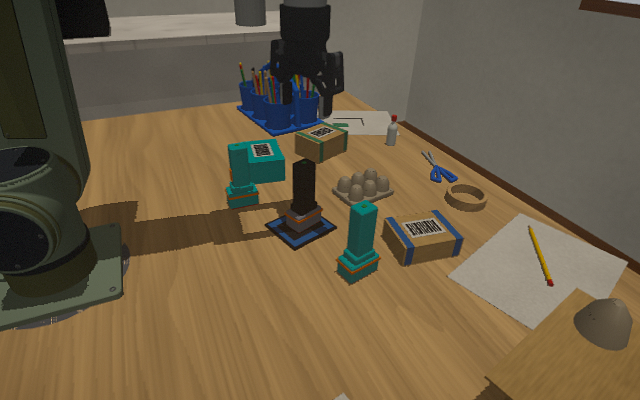

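The wrist view shows the scanner centred between the jaws, with its dot at (319,208) and its long side running vertically in the image, across the jaw direction. Descending slowly.

```bash
python3 -m handwheel '[[0,0,0.03,0,0,0.007],[0,0,0.06,0,0,0.007],[0,0,0.085,0,0,0.007],[0,0,0.105,0,0,0.007],[0,0,0.12,0,0,0.007],[0,0,0.13,0,0,0.007],[0,0,0.137,0,0,0.007],[0,0,0.137,0,0,0.007]]' && python3 -m handwheel '[[0,0,0,0,0,0],[0,0,0,0,0,0],[0,0,0,0,0,0],[0,0,0,0,0,0],[0,0,0,0,0,0],[0,0,0,0,0,0],[0,0,0,0,0,0],[0,0,0,0,0,0]]' 0.02 40;  python3 delta.py .444 -.0415 .094 20.4; python3 - <<'E'
from workcell import read_camera
import cv2,pickle
d={n:read_camera(n) for n in("wrist","side")}
for n in d: cv2.imwrite(f"pics/{n}2.png",d[n]["image"][:,:,::-1])
E
```

```text
time: 3.0
position: [0.444, -0.0411, 0.0941]
tool_rot: [-3.092, -0.555, 0.001]
ft_force: [0.0, 0.2, -0.0]
opening: 0.0849
time: 4.0
position: [0.4443, -0.041, 0.0946]
tool_rot: [-3.092, -0.554, -0.001]
ft_force: [-0.4, 2.0, 5.7]
opening: 0.0297
t 4.0 pos [ 0.4443 -0.041   0.0946] shift [-0.0004  0.0003  0.0006] turn [-0.0002 -0.0006 -0.0014] q [-0.12  0.26  2.04  0.    0.83  1.1 ] F [-0.4  2.   5.7] open 0.0297
```

View pics/side2.png

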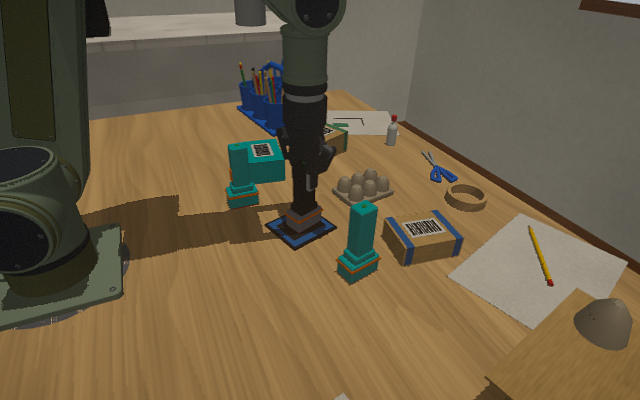

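View pics/wrist2.png

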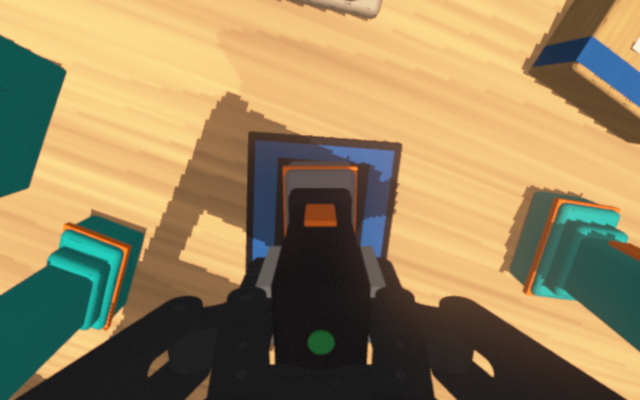

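The fingers stopped at 29.7 mm on the handle, so it is gripped. Lifting.

```bash
python3 -m handwheel '[[0,0,-0.005,0,0,0],[0,0,-0.015,0,0,0],[0,0,-0.035,0,0,0],[0,0,-0.06,0,0,0],[0,0,-0.09,0,0,0],[0,0,-0.115,0,0,0],[0,0,-0.135,0,0,0],[0,0,-0.145,0,0,0],[0,0,-0.15,0,0,0],[0,0,-0.15,0,0,0]]' - 50;  python3 delta.py .6202 .2506 .244 22.2; python3 - <<'E'
from workcell import read_camera
import cv2,pickle
d={n:read_camera(n) for n in("wrist","side")};pickle.dump(d,open("c3.pkl","wb"))
for n in d: cv2.imwrite(f"pics/{n}3.png",d[n]["image"][:,:,::-1])
E
```

```text
time: 5.35
position: [0.4439, -0.0412, 0.244]
tool_rot: [-3.092, -0.554, 0.001]
ft_force: [0.2, -0.1, -3.3]
opening: 0.0296
t 5.35 pos [ 0.4439 -0.0412  0.244 ] shift [ 2.667e-01 -2.124e-01 -1.000e-04] turn [-0.0003  0.0005 -0.0327] q [-0.12  0.11  1.81  0.    1.22  1.1 ] F [ 0.2 -0.1 -3.3] open 0.0296
```

View pics/side3.png

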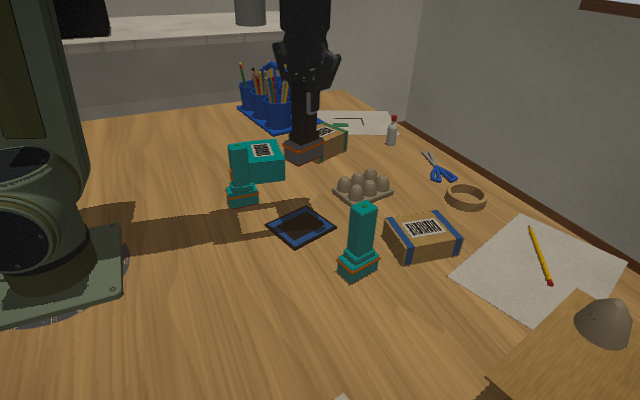

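View pics/wrist3.png

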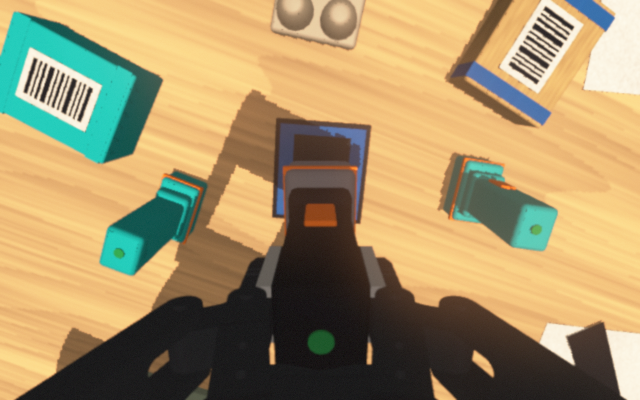

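The scanner is lifted and hasn't shifted in the grip: its head sits at the same pixels in the wrist view (285-357, row 167). Before travelling I'll check clearance to the pencil holder and re-measure the pad now that it is uncovered.

```bash
python3 - <<'E'
import pickle
from h import *
d=pickle.load(open("c0.pkl","rb"))
for n in("top","side"):
    P=depthpts(d[n]).reshape(-1,3);ok=d[n]["range_z"].ravel()>0
    for h in(.08,.12,.16,.2):
        m=ok&(P[:,2]>h)&(P[:,2]<.4)&(P[:,1]>.05);q=P[m]
        if len(q):
            r=np.hypot(q[:,0]-.62,q[:,1]-.25);print(n,h,len(q),r.min().round(3),q[r.argmin()].round(3))
c=pickle.load(open("c3.pkl","rb"))["side"];h=cv2.cvtColor(c["image"],cv2.COLOR_RGB2HSV)
m=np.zeros((400,640),np.uint8);b=((h[...,0]>100)&(h[...,0]<125)&(h[...,1]>90));m[200:255,258:342]=b[200:255,258:342]
k=cv2.convexHull(np.argwhere(m)[:,::-1].astype(np.int32))
p=plane(c,k.reshape(-1,2),.005)[:,:2];print(cv2.minAreaRect((p*1000).astype(np.float32)))
E
```

```text
top 0.08 6098 0.165 [0.571 0.408 0.095]
top 0.12 2567 0.169 [0.617 0.419 0.121]
top 0.16 385 0.199 [0.686 0.438 0.167]
side 0.08 41504 0.164 [0.577 0.409 0.094]
side 0.12 33287 0.171 [0.614 0.421 0.128]
side 0.16 25695 0.2 [0.681 0.441 0.161]
side 0.2 14743 0.423 [0.276 0.496 0.364]
((435.6661682128906, -43.675498962402344), (100.606201171875, 91.35372161865234), 15.59572982788086)
```

There is 165 mm of clearance, so the path is free. Moving over the green box.

```bash
python3 -m handwheel '[[0.01,-0.008,0,0,0,0],[0.035,-0.028,0,0,0,-0.01],[0.07,-0.056,0,0,0,-0.02],[0.11,-0.088,0,0,0,-0.03],[0.15,-0.12,0,0,0,-0.033],[0.19,-0.151,0,0,0,-0.033],[0.225,-0.179,0,0,0,-0.033],[0.25,-0.199,0,0,0,-0.033],[0.262,-0.209,0,0,0,-0.033],[0.2667,-0.2124,0,0,0,-0.033]]'; python3 -m handwheel '[[0,0,0,0,0,0],[0,0,0,0,0,0]]' ; python3 delta.py .6202 .2506 .190 22.2; python3 - <<'E'
from workcell import read_camera
import cv2,pickle
d={n:read_camera(n) for n in("wrist","side","top")};pickle.dump(d,open("c4.pkl","wb"))
for n in d: cv2.imwrite(f"pics/{n}4.png",d[n]["image"][:,:,::-1])
E
```

```text
time: 6.7
position: [0.6203, 0.2513, 0.2435]
tool_rot: [3.082, 0.607, -0.002]
ft_force: [0.8, 0.1, -2.6]
opening: 0.0294
time: 6.95
position: [0.6201, 0.2496, 0.2447]
tool_rot: [3.083, 0.604, -0.0]
ft_force: [0.7, 0.0, -2.2]
opening: 0.0293
t 6.95 pos [0.6201 0.2496 0.2447] shift [ 0.0005 -0.0009  0.0547] turn [ 0.0003  0.0002 -0.0006] q [ 0.37  0.46  1.31 -0.    1.37  1.55] F [ 0.7  0.  -2.2] open 0.0293
```

View pics/side4.png

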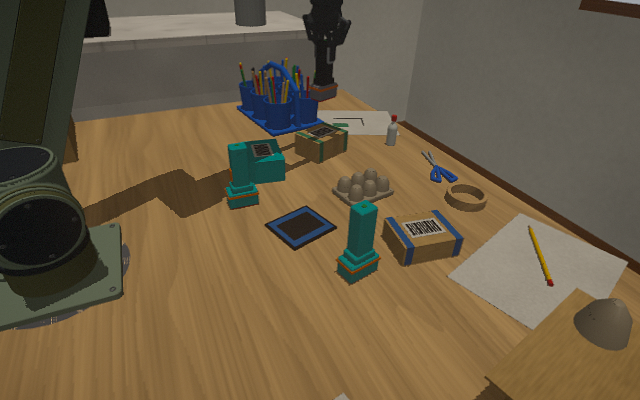

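View pics/wrist4.png

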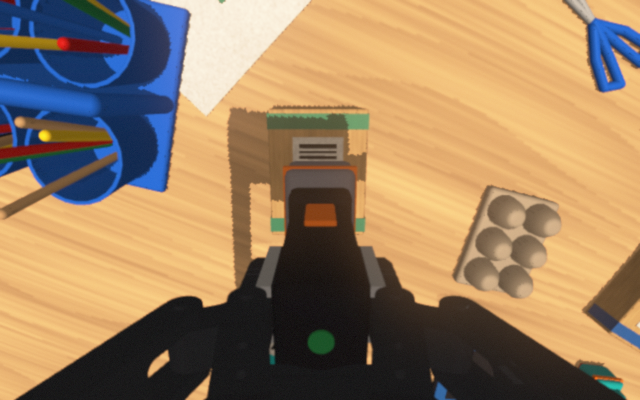

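The wrist view shows the green-taped box directly under and parallel to the head, with tape at rows 121 and 225 and the label at (317,150). Descending to about 4 cm above the label, then holding.

```bash
python3 -m handwheel '[[0,0,0.008,0,0,0],[0,0,0.018,0,0,0],[0,0,0.028,0,0,0],[0,0,0.037,0,0,0],[0,0,0.045,0,0,0],[0,0,0.05,0,0,0],[0,0,0.053,0,0,0],[0,0,0.054,0,0,0],[0,0,0.054,0,0,0]]';  python3 delta.py .6202 .2506 .190 22.2; python3 - <<'E'
from workcell import read_camera
import cv2,pickle
d={n:read_camera(n) for n in("wrist","side","top")};pickle.dump(d,open("c5.pkl","wb"))
a=d["side"]["image"][60:180,270:400,::-1];b=d["wrist"]["image"][60:300,200:440,::-1]
cv2.imwrite("pics/side5.png",cv2.resize(a,None,fx=4,fy=4)); cv2.imwrite("pics/wrist5.png",cv2.resize(b,None,fx=2,fy=2))
E
```

```text
time: 8.22
position: [0.6205, 0.2507, 0.1906]
tool_rot: [-3.083, -0.605, -0.001]
ft_force: [-1.4, -0.1, -2.8]
opening: 0.0293
t 8.22 pos [0.6205 0.2507 0.1906] shift [-0.0003 -0.0001  0.0006] turn [-0.     -0.0005  0.0003] q [0.37 0.49 1.39 0.   1.26 1.55] F [-1.4 -0.1 -2.8] open 0.0293
```

View pics/side5.png

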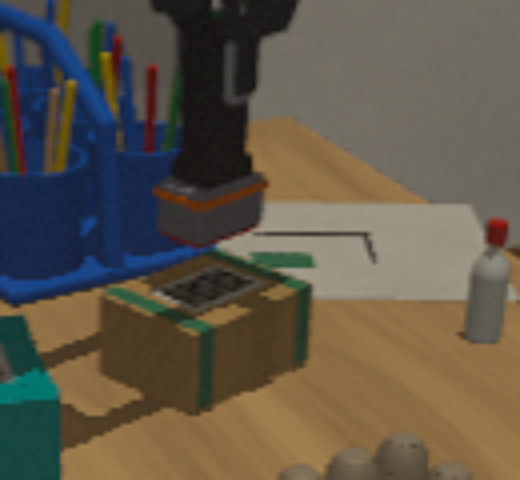

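View pics/wrist5.png

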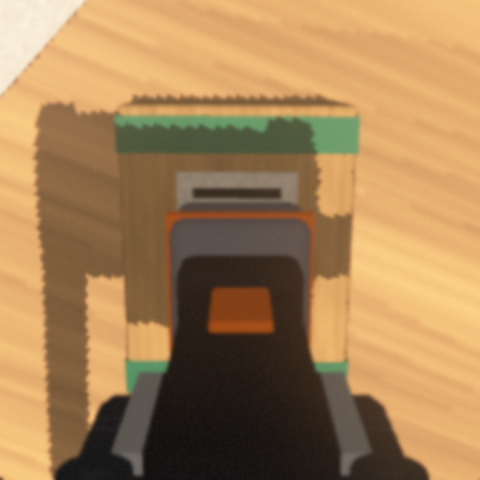

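The head hovers parallel over the label. Before holding, I'll check numerically where the head sits.

```bash
python3 - <<'E'
import pickle
from h import *
d=pickle.load(open("c5.pkl","rb"))
a=np.radians(22.2);ux=np.array([np.cos(a),np.sin(a),0]);uy=np.array([-np.sin(a),np.cos(a),0])
c=np.array([.6202,.2506,.1])
for sx in(-1,1):
    for sy in(-1,1):
        print(sx,sy,"bottom corner in side crop",((proj(d["side"],c+sx*.032*ux+sy*.02*uy)[0]-[270,60])*4).round())
# measured orange band via side depth
S=d["side"];P=depthpts(S);h=cv2.cvtColor(S["image"],cv2.COLOR_RGB2HSV)
m=np.zeros((400,640),bool);m[95:125,305:340]=True
m&=(np.hypot(P[...,0]-.62,P[...,1]-.25)<.07)&(P[...,2]>.085)&(P[...,2]<.16)
p=P[m];print(p[:,2].min(),p[:,2].max());q=p[p[:,2]<.138]-c
print("x",np.percentile(q@ux,[1,99]).round(4),"y",np.percentile(q@uy,[1,99]).round(4),"z",np.percentile(q[:,2]+.1,[1,99]).round(4))
E
python3 -m handwheel '[[0,0,0,0,0,0],[0,0,0,0,0,0],[0,0,0,0,0,0],[0,0,0,0,0,0],[0,0,0,0,0,0],[0,0,0,0,0,0],[0,0,0,0,0,0],[0,0,0,0,0,0],[0,0,0,0,0,0],[0,0,0,0,0,0]]';python3 -m handwheel '[[0,0,0,0,0,0],[0,0,0,0,0,0],[0,0,0,0,0,0],[0,0,0,0,0,0],[0,0,0,0,0,0],[0,0,0,0,0,0]]'
```

```text
-1 -1 bottom corner in side crop [198. 251.]
-1 1 bottom corner in side crop [154. 235.]
1 -1 bottom corner in side crop [263. 226.]
1 1 bottom corner in side crop [219. 211.]
0.1004842826186943 0.15980911886397614
x [-0.0351  0.0293] y [-0.0212  0.0192] z [0.1008 0.1378]
time: 9.62
position: [0.6204, 0.2506, 0.1903]
tool_rot: [-3.083, -0.605, -0.0]
ft_force: [-0.0, -0.2, -2.6]
opening: 0.0296
time: 10.38
position: [0.6204, 0.2506, 0.1903]
tool_rot: [-3.083, -0.605, -0.0]
ft_force: [-0.6, 0.4, -2.8]
opening: 0.0298
```

Measured over the label: the head is centred to within about 3 mm, the window is at z ≈ 0.101, and it was held for 2 s. Raising it and returning to the pad.

```bash
python3 -m handwheel '[[0,0,-0.006,0,0,0],[0,0,-0.018,0,0,0],[0,0,-0.032,0,0,0],[0,0,-0.044,0,0,0],[0,0,-0.052,0,0,0],[0,0,-0.055,0,0,0]]'; python3 delta.py .436 -.044 .244 16
```

```text
time: 11.12
position: [0.6206, 0.2507, 0.2461]
tool_rot: [-3.082, -0.605, -0.002]
ft_force: [0.5, 0.2, -3.7]
opening: 0.0296
t 11.12 pos [0.6206 0.2507 0.2461] shift [-0.2823  0.203   0.0018] turn [-1.000e-04 -1.100e-03  1.085e-01] q [0.37 0.46 1.3  0.   1.38 1.55] F [ 0.5  0.2 -3.7] open 0.0296
```

```bash
python3 -m handwheel '[[-0.01,0.007,0,0,0,0.005],[-0.035,0.025,0,0,0,0.015],[-0.072,0.052,0,0,0,0.03],[-0.115,0.083,0,0,0,0.045],[-0.158,0.114,0,0,0,0.06],[-0.2,0.144,0,0,0,0.08],[-0.237,0.17,0,0,0,0.095],[-0.264,0.19,0,0,0,0.105],[-0.277,0.199,0,0,0,0.1085],[-0.2823,0.203,0,0,0,0.1085]]'; python3 -m handwheel '[[0,0,0,0,0,0],[0,0,0,0,0,0]]' ; python3 delta.py .436 -.044 .100 16; python3 - <<'E'
from workcell import read_camera
import cv2,pickle
d={n:read_camera(n) for n in("wrist","side")};pickle.dump(d,open("c6.pkl","wb"))
for n in d: cv2.imwrite(f"pics/{n}6.png",d[n]["image"][:,:,::-1])
E
```

```text
time: 12.38
position: [0.4354, -0.0444, 0.2453]
tool_rot: [-3.111, -0.436, -0.0]
ft_force: [-0.4, 0.2, -2.6]
opening: 0.0297
time: 12.62
position: [0.4364, -0.0434, 0.2452]
tool_rot: [-3.11, -0.439, -0.0]
ft_force: [-0.6, -0.1, -2.5]
opening: 0.0295
t 12.62 pos [ 0.4364 -0.0434  0.2452] shift [-0.0006  0.0005  0.1452] turn [-0.0004 -0.0003  0.001 ] q [-0.13  0.09  1.83  0.    1.22  1.16] F [-0.6 -0.1 -2.5] open 0.0295
```

View pics/wrist6.png

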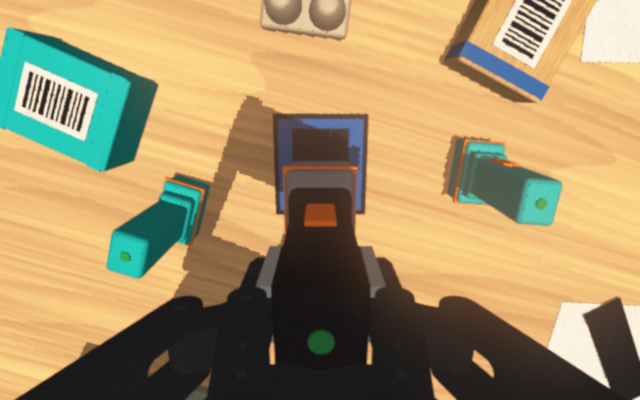

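The head (columns 285-357) is centred over the pad (275-367) and parallel to it. Lowering: I'll stop about 4 mm high, then creep down while watching the force.

```bash
python3 -m handwheel '[[0,0,0.015,0,0,0],[0,0,0.04,0,0,0],[0,0,0.07,0,0,0],[0,0,0.095,0,0,0],[0,0,0.115,0,0,0],[0,0,0.13,0,0,0],[0,0,0.138,0,0,0],[0,0,0.143,0,0,0],[0,0,0.146,0,0,0],[0,0,0.146,0,0,0]]'; python3 -m handwheel '[[0,0,0.001,0,0,0],[0,0,0.002,0,0,0],[0,0,0.003,0,0,0],[0,0,0.003,0,0,0],[0,0,0.003,0,0,0]]'
```

```text
time: 13.98
position: [0.436, -0.044, 0.0995]
tool_rot: [-3.111, -0.437, -0.001]
ft_force: [-0.5, 0.9, -2.4]
opening: 0.0295
time: 14.6
position: [0.4359, -0.0441, 0.0963]
tool_rot: [-3.111, -0.437, -0.0]
ft_force: [0.1, -0.0, -2.5]
opening: 0.0295
```

```bash
python3 -m handwheel '[[0,0,0.0005,0,0,0],[0,0,0.001,0,0,0],[0,0,0.001,0,0,0],[0,0,0.001,0,0,0]]'; python3 -m handwheel '[[0,0,0.0005,0,0,0],[0,0,0.001,0,0,0],[0,0,0.001,0,0,0],[0,0,0.001,0,0,0]]'
```

```text
time: 15.1
position: [0.4359, -0.044, 0.0953]
tool_rot: [-3.111, -0.437, -0.0]
ft_force: [-0.2, 0.0, -2.3]
opening: 0.0293
time: 15.6
position: [0.4359, -0.044, 0.0947]
tool_rot: [-3.111, -0.437, -0.001]
ft_force: [-1.7, 1.5, 4.6]
opening: 0.0298
```

The force changed from -2.3 to +4.6 N, so it has touched the pad. Releasing in stages.

```bash
python3 -m handwheel '[[0,0,-0.0004,0,0,0],[0,0,-0.0004,0,0,0],[0,0,-0.0004,0,0,0]]' - 20; python3 -m handwheel '[[0,0,0,0,0,0],[0,0,0,0,0,0],[0,0,0,0,0,0],[0,0,0,0,0,0]]' 0.04; python3 -m handwheel '[[0,0,0,0,0,0],[0,0,0,0,0,0],[0,0,0,0,0,0],[0,0,0,0,0,0],[0,0,0,0,0,0]]' 0.085;python3 - <<'E'
from workcell import read_camera
import cv2
d={n:read_camera(n) for n in("wrist","side")}
for n in d: cv2.imwrite(f"pics/{n}7.png",d[n]["image"][:,:,::-1])
E
```

```text
time: 15.98
position: [0.4359, -0.044, 0.0947]
tool_rot: [-3.111, -0.437, -0.0]
ft_force: [-0.8, 0.7, 0.9]
opening: 0.0291
time: 16.48
position: [0.4359, -0.0441, 0.0947]
tool_rot: [-3.111, -0.437, -0.0]
ft_force: [0.5, 0.6, -0.1]
opening: 0.0402
time: 17.1
position: [0.4359, -0.044, 0.0947]
tool_rot: [-3.111, -0.437, -0.0]
ft_force: [-0.1, 0.2, 0.6]
opening: 0.0849
```

View pics/wrist7.png

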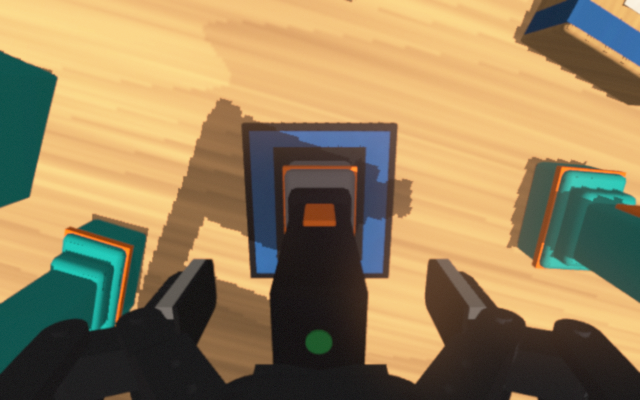

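The fingers are open and the scanner stands free in the middle of the pad. Retreating upward.

```bash
python3 -m handwheel '[[0,0,-0.01,0,0,0],[0,0,-0.03,0,0,0],[0,0,-0.06,0,0,0],[0,0,-0.1,0,0,0],[0,0,-0.14,0,0,0],[0,0,-0.17,0,0,0],[0,0,-0.18,0,0,0]]'; python3 -m handwheel '[[-0.05,0,-0.01,0,0,0],[-0.1,0,-0.02,0,0,0],[-0.13,0,-0.03,0,0,0],[-0.13,0,-0.03,0,0,0]]'; python3 - <<'E'
from workcell import read_camera,robot
import cv2,pickle
from h import *
d={n:read_camera(n) for n in("top","side","wrist")};o=pickle.load(open("c0.pkl","rb"))
for n in d: cv2.imwrite(f"pics/{n}8.png",d[n]["image"][:,:,::-1])
for n in("side","wrist","top"):
    P=depthpts(d[n]);near=np.hypot(P[...,0]-.436,P[...,1]+.044)<.06
    for lo,hi in((.13,.15),(.03,.044)):
        m=near&(P[...,2]>lo)&(P[...,2]<hi);p=P[m]
        if len(p)>20:
            r=cv2.minAreaRect((p[:,:2]*1000).astype(np.float32));print(n,lo,len(p),np.round(r[0],1),np.round(r[1],1),round(r[2],1))
# box shift: side and top image differences
for n,bx in(("side green",(293,118,350,162)),("side blue",(380,205,465,265)),("top green",(155,85,230,170)),("top blue",(393,88,460,162))):
    c=n.split()[0];x0,y0,x1,y1=bx
    f=lambda q:cv2.cvtColor(q[c]["image"],cv2.COLOR_RGB2GRAY)[y0:y1,x0:x1].astype(np.float32)
    print(n,np.round(cv2.phaseCorrelate(f(o),f(d)),2) if False else cv2.phaseCorrelate(f(o),f(d)))
s=robot.read_state();print(s["time"],s["position"],s["ft_force"],np.abs(s["joint_vel"]).max())
E
```

```text
time: 18.08
position: [0.4366, -0.0441, 0.277]
tool_rot: [3.11, 0.437, 0.007]
ft_force: [1.2, -0.1, 0.0]
opening: 0.0852
time: 18.58
position: [0.3095, -0.08, 0.3048]
tool_rot: [3.111, 0.434, 0.001]
ft_force: [1.3, -0.1, -0.1]
opening: 0.0851
side 0.13 296 [433.3 -45.3] [35.7 31.1] 16.3
side 0.03 293 [434.5 -44.8] [66.8 42.9] 15.7
wrist 0.13 1754 [434.  -45.2] [32. 30.] 15.9
wrist 0.03 429 [435.6 -44.7] [64.9 42.5] 15.9
top 0.13 466 [436.1 -44.1] [36.1 29.9] 16.1
top 0.03 260 [436.1 -44.2] [66. 42.] 15.8
side green ((0.07719756335358596, 0.5349774005990362), 0.9193719191021389)
side blue ((-0.02708164755833309, 0.027617188798515713), 1.0022813660568661)
top green ((0.5020478671036912, 0.01947787386042421), 1.0049743097799795)
top blue ((-0.021959509476687344, 0.4977961354770102), 0.9998143268514562)
18.725 [ 0.31135566 -0.07973951  0.30414502] [0.85677695 0.41539606 0.17427977] 0.014359046801116389
```

View pics/side8.png

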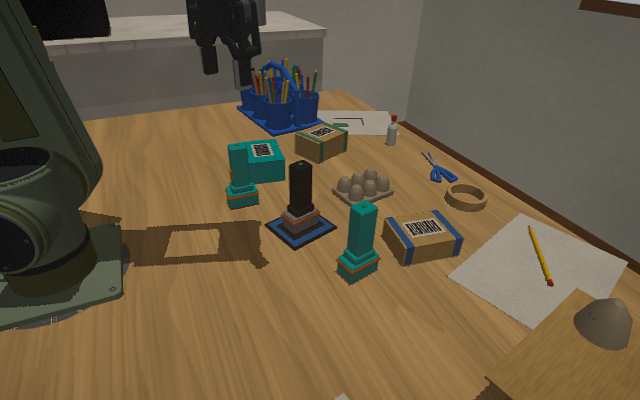

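View pics/top8.png

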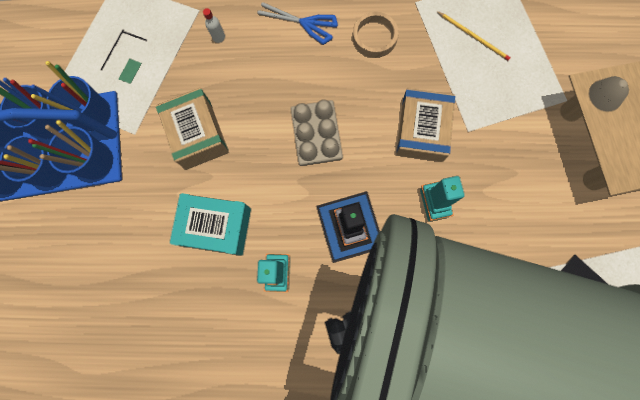

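The scanner is upright at (350,216) in the top view, within about 1-3 mm of the pad centre. The boxes haven't moved and the gripper is clear. Handing in.

```bash
python3 -c "
from workcell import robot
robot.close_job();s=robot.read_state();print(s['time'])"
```

```text
the job is handed in; nothing more can be done
the job is handed in; nothing more can be done
```

The scanner scanned the green-taped box and is back upright on its pad, released. I handed the job in at about 18.7 s; the system gives no verdict, so what follows rests on my own checks.

- **Scan:** I held the scanner about 41 mm above the green box's label for about 2 s. The head was centred to within about 3 mm and parallel to the label's long side, and it touched neither box.
- **Return:** I lowered it until the pad took its weight, then opened the fingers in stages and backed away. The top view puts it less than 1 mm from the pad centre, and the side and wrist views agree to about 3 mm. It stands upright at yaw 16°, in line with the pad.
- **Boxes:** Both boxes sit within about 0.5 pixel of their starting image positions. I never took the scanner over the blue-taped box.
- **Checks that disagreed:** In the first side view, the green label blended with the white paper behind it and gave a wrong position. I discarded that and relied on the top view, an enlarged side view and the range data, which agreed. One colour-mask fit of the blue label, in the top view, gave a wrong size, but nothing depended on it.

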